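Divert the nuts into the round pan

TASK

First swing the lever of the split chute right over, away from the round pan, so that its flap shuts the exit over the square tray. Then pick up the scoop that holds the three hex nuts and pour them into the top of the chute so that all three slide into the round pan. Finally set the empty scoop down level on the bench and let go; leave the scoop of bolts where it is.

Things in the scene. Friction and masses are not known exactly. Their poses are not given: they have to be found in the camera images.
- chute_mouth (a point): Centre of the open top of the split chute (fixed sheet metal, clear front). Level rim, 235 mm above the bench; opening 120 mm along own x, 144 along y, funnelling to a 90 x 84 mm throat. Own +x: its front (lever side), roughly away from the robot; z up; exits at +y and -y, each over a container. The chute reaches 64 mm to +x of this point (bar the lever), 65 to -x, 96 to each side.
- flap (a joint): Flap in the chute and lever on its shaft, in line. Shaft along the chute's x, 135 mm above the bench in its middle plane. 0 = upright; positive leans both to the chute's -y, which shuts the -y exit so parts go to +y; negative the reverse. Stops at -0.62 and 0.62 rad; starts within 0.25 of upright, stays where left (friction about 2 N at the knob).
- flap_knob (a point): Centre of the black lever knob: lying cylinder 22 mm across, 30 mm long along the chute's x, 85 mm from the shaft, 90 mm to +x of the mouth's centre, 220 mm above the bench upright and 204 at the stops. It swings 49 mm to each side; it can be pushed sideways with shut fingers from above.
- pan_center (a point): Centre of the inner floor of the round steel pan, 120 mm across, wall 35 mm high, fixed to the bench under one of the exits, its centre 142 mm from the chute's middle plane. A square tray of like size stands under the other exit.
- nut_scoop_grip (a point): Centre of the grip of the scoop with the nuts: steel, 100 mm long, 72 wide, walls 32 high, open at its -x end (mouth, at first roughly towards the robot). Grip: black upright fin over the rear, 14 mm thick along y, 38 along x, 40 to 77 mm above the underside; this point is 60 mm above it, 90 mm from the mouth's edge. x runs mouth to rear, z up. 0.13-0.25 kg. Nuts slide out at 40 degrees tilt.
- bolt_scoop_grip (a point): The same point on a like scoop that holds two bolts instead: leave it alone.
- nut1_center (a point): Centre of a hex nut, 24 mm across flats, 13 mm thick, 33 g, lying in the scoop.
- nut2_center (a point): Centre of a second such nut.
- nut3_center (a point): Centre of a third such nut.

How it is judged:
By the outcome, as a careful person would: the job done as asked, in the order asked, and still so for the second after the job is handed in, with the robot touching nothing.
It also fails if it takes over 66 s, if anything falls off the work surface, if the arm or the gripper's body presses on something with over 40 N, if the wrist force passes 120 N, or if a joint passes its speed limit or range.

ROBOT

A 7-joint arm with a two-finger parallel gripper is mounted at the origin on the work surface. World frame = base frame: x ahead of the robot, y to its left, z up, the work surface at z = 0. Lengths are in m, angles in rad, forces in N, time in s.
With the tool pointing down it reaches from about 0.425 to 0.925 m from the base axis. Payload 6.8 kg.
Tool frame: the origin (TCP) lies midway between the tips of the shut fingers; the grasp point (between the pads) lies 19 mm behind it; z points along the fingers, y is the line along which they close (so a half turn about z gives the same grasp; the last joint's range is limited). The gripper opens to 85 mm and grips with 20 to 120 N. Pads are 22 mm wide; open, the fingers measure 114 mm over their backs; the gripper's body (76 mm by 85 mm) begins 54 mm behind the grasp point. The pads swing forward as they close: fully open they stand 13 mm farther back than shut.
Start: joints at [1.054, 0.477, 0.022, 1.555, -0.011, 1.109, -0.083], TCP at [0.268, -0.619, 0.207] pointing down, gripper open.
Joint ranges: [-2.96, 2.96], [-0.34, 2.1], [-1.41, 1.46], [0.24, 2.44], [-1.37, 4.51], [0.17, 1.92], [-2.96, 2.96]. Speed limits (rad/s): [2.39, 2.39, 3.14, 3.14, 3.14, 3.14, 3.14].

INTERFACE

Orientations are given as a rotation vector (axis times angle).
In Python, from bench import r gives the robot as it stands.
- The arm moves only by the tool servo_tool, never from a script. Its arguments are lists of equal length, an entry for each row: "turn": the turn, a rotation vector about the world's x, y, z in units of 5 degrees (1.0 is 5 degrees), a list of three; "slide": the shift along the world's x, y, z in units of 30 mm (1.0 is 30 mm), a list of three; "hand": the opening, from 0 (shut) to 1 (fully open). In form: {"turn": [[rx, ry, rz], ...], "slide": [[dx, dy, dz], ...], "hand": [hand, ...]}. A call has 1 to 8 rows; each row is the pose to reach, as a shift and turn from the pose commanded when the call began; what a row does not reach only later rows make up. A row lasts 1/8 s, in which the tool goes at most 62.5 mm and 10.7 degrees, less where a joint would pass 70% of its speed; a pose out of reach is approached as far as the arm can. A call with a gripper value outside its range is refused whole. The fingers move at their own pace and stop on an object; "squeeze" is the grip in N (left out, the last holds). Time passes only in rows, so rows that repeat a pose let the fingers close. It gives the time, the measured TCP pose, the force, the opening and the grip force at its end, in the units of the state.
- r.get_obs(): the state, without advancing time (a new reading comes with each control period).
- r.grab_frame(name): name is "scene" or "top"; returns (picture, depth): 384x512x3 uint8, red, green, blue; 384x512 float32, m along the optical axis (not along the pixel's ray), 0 where there is no reading.
- r.get_calibration(name): a dict with "fovy" (degrees; the focal length in pixels is half the picture's height over the tangent of half this angle, whatever the lens; pixels are square), "cx", "cy" (the principal point, pixels), "R" (3x3) and "t" (3): a world point X has camera coordinates R X + t. Camera axes: x right, y down, z forward; pixel columns grow to the right and rows downward; lengths in m; the calibration is good to about 2 mm. A picture is of the moment at which its call begins. get_calibration takes no time and is no camera call.
- r.hand_in(): hands the job in; it is judged then, once.
The state is a dict: "clock": time; "joints": joint angles; "qvel": joint speeds; "tau": joint torques, N m; "tcp_pos": TCP position; "orientation": TCP orientation; "contact_force": force on the tool from outside, world axes, zero at the start; "moment": the same for the moment, N m; "grip_width": finger opening in m; "gripper_force": force on a finger pad.
Only numpy, scipy, OpenCV 4.12 (cv2) and the standard library are available. Lean on these libraries where they do the work, as an engineer would, in place of code of your own. Each camera call takes 0.05 s, during which the arm holds its last target. There are 200 camera calls.

## Working session

There is one attempt and no reset: what is moved stays moved. The work goes in short steps, Python scripts to look and compute and a tool call to move; the robot and the scene stay as the last step left them, time stands still between calls to the robot, and variables do not carry over. Pictures are saved under pics/ and viewed, at most 10 in all, crops included, and the job is handed in when it is done.

Besides the shell and the picture viewer there is one more tool, called after "Request:" in YAML: its name, and indented under it one key for each argument. servo_tool: Moves the arm, as the interface text tells. Its arguments: {"type":"object","properties":{"turn":{"type":"array"},"slide":{"type":"array"},"hand":{"type":"array"},"squeeze":{"type":"number"}},"required":["turn","slide","hand"]}

```bash
mkdir -p pics; cat > h.py <<'E'
import numpy as np, cv2
from bench import r
def grab(n):
    im,d=r.grab_frame(n); c=r.get_calibration(n); f=192/np.tan(np.radians(c['fovy'])/2)
    R=np.array(c['R']);t=np.array(c['t'])
    v,u=np.mgrid[0:384,0:512]
    P=np.stack([(u-c['cx'])/f*d,(v-c['cy'])/f*d,d],-1)
    W=(P-t)@R
    W[d==0]=np.nan
    return im,d,W
E
python3 - <<'E'
from h import *
for n in("scene","top"):
    im,d,W=grab(n); np.savez(n+"0.npz",im=im,d=d,W=W)
    cv2.imwrite(f"pics/{n}0.png",cv2.resize(im[:,:,::-1],(800,600)))
    c=r.get_calibration(n);print(n,-np.array(c['R']).T@c['t'],c['fovy'])
print(r.get_obs())
E
```

```text
scene [0.98504592 0.2744157  0.9713147 ] 51.38451573286821
top [0.31898974 0.00176136 1.25435427] 42.693398471388
{'clock': 0.1, 'joints': array([ 1.05386139,  0.4777425 ,  0.0223609 ,  1.55632029, -0.01148735,
        1.10930864, -0.08310162]), 'qvel': array([-1.88154753e-03, -1.30562752e-03, -1.85280744e-03, -3.43656422e-03,
        7.79564870e-05, -2.61163331e-04,  2.13811590e-03]), 'tau': array([ 4.77518290e-03, -5.97758460e+01,  1.61363672e+00, -2.81951934e+01,
        1.28347718e-02,  5.06730750e-03, -2.28495657e-05]), 'tcp_pos': array([ 0.26809095, -0.61886631,  0.20642016]), 'orientation': array([-3.07463139e+00, -6.37424700e-01,  7.39492086e-04]), 'contact_force': array([ 0.56558591, -0.18319896,  0.11934151]), 'moment': array([0.0190313 , 0.01296922, 0.00712103]), 'gripper_force': 0.0, 'grip_width': 0.08519573345607438}
```

View pics/scene0.png

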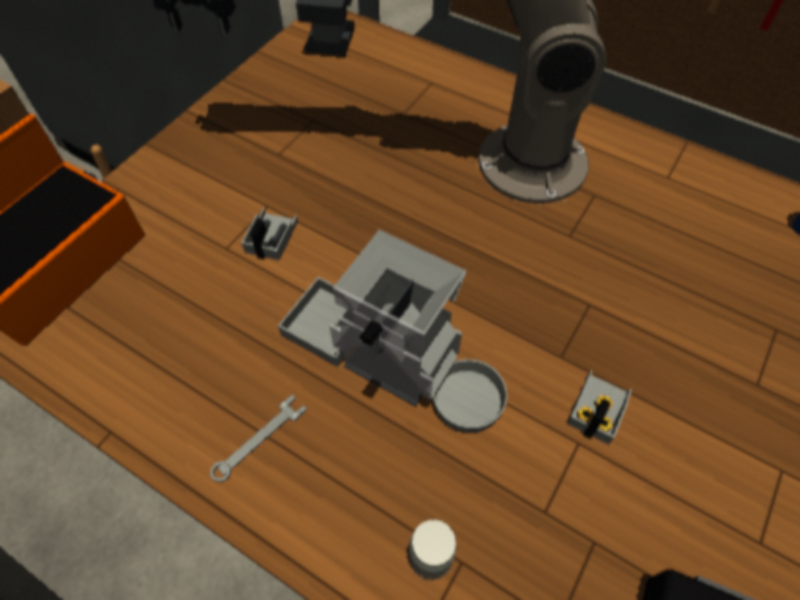

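View pics/top0.png

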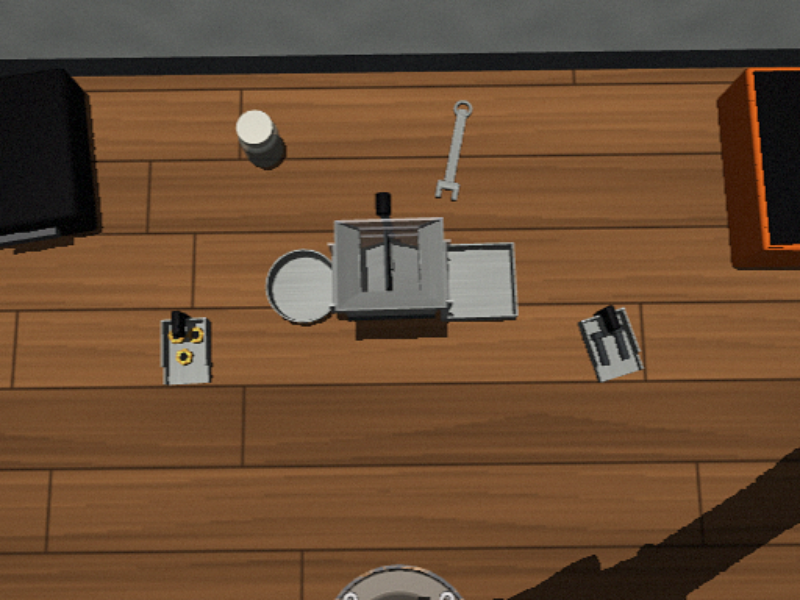

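The nuts' scoop is at left (800 px top view: ~(187,350), +y), with the round pan at (303,287) and the chute mouth around (389,268). The knob is at (384,204) and the tray is at right (-y). The lever must therefore go to -y.

```bash
cat > m.py <<'E'
from h import *
z=np.load("top0.npz");W=z['W'];im=z['im'].astype(int)
mx=im.max(2);sat=mx-im.min(2)
def reg(x0,y0,x1,y1):
    m=np.zeros((384,512),bool);s=1.5625
    m[int(y0/s):int(y1/s),int(x0/s):int(x1/s)]=1;return m
def st(n,m,rect=False):
    P=W[m];P=P[~np.isnan(P[:,0])];print(n,len(P),'mean',P.mean(0).round(4),'min',P.min(0).round(3),'max',P.max(0).round(3))
    if rect: 
        (c,s,a)=cv2.minAreaRect((P[:,:2]*1000).astype(np.float32));print('  rect mm',np.round(c,1),np.round(s,1),round(a,2))
Z=W[...,2]
st('knob',reg(370,185,400,216)&(mx<70)&(Z>.15))
st('rim',reg(320,205,460,330)&(Z>.226)&(Z<.245)&(mx>70),True)
st('pan floor',reg(270,253,330,320)&(Z>-.01)&(Z<.012)&(sat<40))
st('pan rim',reg(260,240,330,330)&(Z>.028)&(Z<.045)&(sat<40),True)
st('scoop steel',reg(150,300,220,395)&(sat<35)&(mx>80)&(Z<.06),True)
st('scoop rim',reg(150,300,220,395)&(sat<35)&(mx>60)&(Z>.024)&(Z<.042),True)
m=reg(150,300,220,395)&(Z>.06);st('fin',m,True)
st('nuts',reg(150,300,220,395)&(sat>90)&(im[...,0]>150)&(im[...,1]>130))
st('bolt fin',reg(570,290,650,390)&(Z>.06),True)
st('bottle',reg(230,100,290,170)&(Z>.05))
E
python3 m.py
```

```text
knob 141 mean [0.6375 0.0162 0.2276] min [0.623 0.007 0.217] max [0.653 0.026 0.234]
rim 972 mean [0.5428 0.0082 0.2334] min [ 0.486 -0.067  0.226] max [0.627 0.084 0.242]
  rect mm [556.9   8.7] [139.9 149.4] 1.15
pan floor 1307 mean [0.5635 0.1554 0.0035] min [ 0.512  0.11  -0.005] max [0.625 0.207 0.012]
pan rim 163 mean [0.568  0.1655 0.0342] min [0.501 0.108 0.028] max [0.622 0.21  0.041]
  rect mm [561.4 158.9] [121.5 101.8] 0.2
scoop steel 688 mean [0.4459 0.3409 0.0089] min [ 0.406  0.303 -0.006] max [0.516 0.378 0.038]
  rect mm [461.3 341.4] [108.1  72.3] 2.23
scoop rim 127 mean [0.4756 0.3404 0.0303] min [0.434 0.305 0.024] max [0.511 0.378 0.038]
  rect mm [472.7 342.1] [74.3 72.5] 2.77
fin 115 mean [0.4956 0.3421 0.0749] min [0.478 0.335 0.06 ] max [0.514 0.35  0.083]
  rect mm [496.3 343. ] [37.1 14.2] 2.69
nuts 92 mean [0.4668 0.3416 0.0165] min [0.439 0.315 0.01 ] max [0.496 0.37  0.078]
bolt fin 118 mean [ 0.4959 -0.3338  0.0743] min [ 0.477 -0.347  0.06 ] max [ 0.516 -0.324  0.082]
  rect mm [ 496.5 -335.2] [37.6 15.8] 18.46
bottle 638 mean [0.7986 0.2191 0.0899] min [0.773 0.19  0.05 ] max [0.835 0.254 0.107]
```

Request:
servo_tool:
  turn:
    - [0, 0, -0.6]
    - [0, 0, -1.2]
    - [0, 0, -1.8]
    - [0, 0, -2.4]
    - [0, 0, -3]
    - [0, 0, -3.6]
    - [0, 0, -4.2]
    - [0, 0, -4.7]
  slide:
    - [1, 1.5, 1]
    - [2, 3, 2]
    - [3, 4.5, 3]
    - [4, 6, 4]
    - [5, 7.8, 4]
    - [6, 9.5, 4]
    - [7, 11.3, 4]
    - [8, 13, 4]
  hand: [0, 0, 0, 0, 0, 0, 0, 0]

```text
clock: 1.1
tcp_pos: [0.5088, -0.2274, 0.3271]
orientation: [-3.142, 0.004, 0.0]
contact_force: [1.3, -0.8, -0.6]
grip_width: -0.0002
gripper_force: 0.0
```

Request:
servo_tool:
  turn:
    - [0, 0, 0]
    - [0, 0, 0]
    - [0, 0, 0]
    - [0, 0, 0]
    - [0, 0, 0]
    - [0, 0, 0]
    - [0, 0, 0]
    - [0, 0, 0]
  slide:
    - [0.8, 1.8, 0]
    - [1.6, 3.6, 0]
    - [2.4, 5.4, 0]
    - [3.2, 7.2, 0]
    - [4, 9, 0]
    - [4.6, 10, 0]
    - [4.6, 10, -1.5]
    - [4.6, 10, -3]
  hand: [0, 0, 0, 0, 0, 0, 0, 0]

```text
clock: 2.1
tcp_pos: [0.6464, 0.0713, 0.2359]
orientation: [-3.142, 0.0, -0.0]
contact_force: [0.7, -0.7, -0.8]
grip_width: 0.0001
gripper_force: 0.0
```

```bash
python3 - <<'E'
from h import *
im,d,W=grab("scene"); o=r.get_obs();print(o['tcp_pos'],o['contact_force'])
cv2.imwrite("pics/s1.png",cv2.resize(im[100:300,140:400,::-1],(780,600)))
E
```

```text
[0.64249621 0.07003957 0.22867276] [-2.45194416 -1.4536188  -5.80878379]
```

View pics/s1.png

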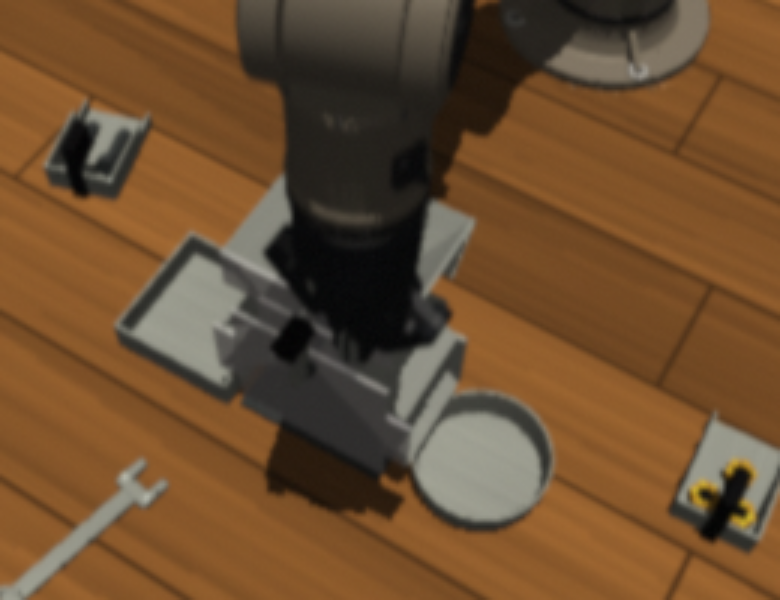

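The picture shows the knob at crop (293,340), with the shut fingers to its +y side at about (355,350). I'll check by projection that the fingers really stand in front of the chute.

```bash
python3 - <<'E'
from h import *
c=r.get_calibration("scene");f=192/np.tan(np.radians(c['fovy'])/2)
o=r.get_obs();print(o['tcp_pos'],o['contact_force'],o['qvel'].round(3))
for p in (o['tcp_pos'],[.638,.016,.22],[.612,.07,.235]):
    q=np.array(c['R'])@p+c['t'];u=f*q[0]/q[2]+c['cx'];v=f*q[1]/q[2]+c['cy'];print((u-140)*3,(v-100)*3)
E
```

```text
[0.64249621 0.07003957 0.22867276] [-2.45194416 -1.4536188  -5.80878379] [ 0.011 -0.005  0.006 -0.013 -0.021  0.142  0.018]
356.2989214318429 369.72565250578975
295.92769987916824 335.59139892526036
379.0149921373351 333.2952689169104
```

Request:
servo_tool:
  turn:
    - [0, 0, 0]
    - [0, 0, 0]
    - [0, 0, 0]
  slide:
    - [0, 0, -0.6]
    - [0, 0, -1.2]
    - [0, 0, -1.2]
  hand: [0, 0, 0]

```text
clock: 2.52
tcp_pos: [0.6459, 0.0704, 0.2006]
orientation: [3.141, -0.002, -0.002]
contact_force: [0.3, -0.1, 0.9]
grip_width: -0.0002
gripper_force: 0.0
```

Request:
servo_tool:
  turn:
    - [0, 0, 0]
    - [0, 0, 0]
    - [0, 0, 0]
    - [0, 0, 0]
    - [0, 0, 0]
    - [0, 0, 0]
  slide:
    - [0, -0.6, 0]
    - [0, -1.1, 0]
    - [0, -1.6, 0]
    - [0, -2, 0]
    - [0, -2.4, 0]
    - [0, -2.6, 0]
  hand: [0, 0, 0, 0, 0, 0]

```text
clock: 3.28
tcp_pos: [0.6462, -0.0088, 0.2012]
orientation: [3.141, -0.004, -0.0]
contact_force: [0.2, 1.2, 1.6]
grip_width: 0.0002
gripper_force: 0.7
```

Request:
servo_tool:
  turn:
    - [0, 0, 0]
    - [0, 0, 0]
    - [0, 0, 0]
    - [0, 0, 0]
  slide:
    - [0, -0.1, 0]
    - [0, -0.2, 0]
    - [0, -0.3, 0]
    - [0, -0.3, 0]
  hand: [0, 0, 0, 0]

```text
clock: 3.78
tcp_pos: [0.6463, -0.0169, 0.2012]
orientation: [3.141, -0.003, -0.0]
contact_force: [-0.4, -1.0, 1.4]
grip_width: 0.0
gripper_force: 0.6
```

Request:
servo_tool:
  turn:
    - [0, 0, 0]
    - [0, 0, 0]
    - [0, 0, 0]
    - [0, 0, 0]
    - [0, 0, 0]
  slide:
    - [0, -0.1, 0]
    - [0, -0.2, 0]
    - [0, -0.3, 0]
    - [0, -0.4, 0]
    - [0, -0.4, 0]
  hand: [0, 0, 0, 0, 0]

```text
clock: 4.4
tcp_pos: [0.6463, -0.0291, 0.2013]
orientation: [3.141, -0.003, -0.0]
contact_force: [0.6, 0.1, 0.7]
grip_width: 0.0001
gripper_force: 0.4
```

```bash
python3 - <<'E'
from h import *
o=r.get_obs();print(o['tcp_pos'],o['contact_force'])
im,d,W=grab("scene")
cv2.imwrite("pics/s2.png",cv2.resize(im[120:260,170:350,::-1],(770,600)))
E
```

```text
[ 0.64630999 -0.02912108  0.20127579] [0.6013691  0.09182168 0.65397533]
```

View pics/s2.png

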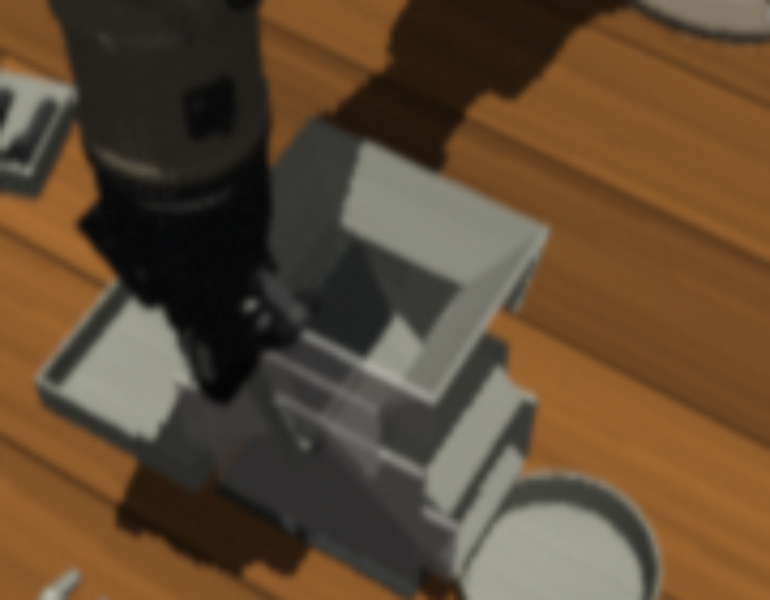

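The flap now leans to -y: the lever runs from the shaft at (305,440) up-left to the fingers. I'll push on gently until I feel the stop.

Request:
servo_tool:
  turn:
    - [0, 0, 0]
    - [0, 0, 0]
    - [0, 0, 0]
    - [0, 0, 0]
  slide:
    - [0, -0.1, 0]
    - [0, -0.2, 0]
    - [0, -0.3, 0]
    - [0, -0.3, 0]
  hand: [0, 0, 0, 0]

```text
clock: 4.95
tcp_pos: [0.6463, -0.0379, 0.2012]
orientation: [3.141, -0.003, -0.0]
contact_force: [-0.3, 0.2, -0.8]
grip_width: -0.0001
gripper_force: 0.0
```

Request:
servo_tool:
  turn:
    - [0, 0, 0]
    - [0, 0, 0]
    - [0, 0, 0]
    - [0, 0, 0]
    - [0, 0, 0]
    - [0, 0, 0]
  slide:
    - [0, 0.2, 0]
    - [0, 0.6, 1]
    - [0, 2, 2.5]
    - [0, 4, 3.5]
    - [0, 6, 3.5]
    - [0, 6.2, 3.5]
  hand: [0, 0, 0, 0, 0, 0]

```text
clock: 5.7
tcp_pos: [0.6447, 0.1568, 0.307]
orientation: [-3.137, -0.013, -0.0]
contact_force: [0.0, -0.8, -0.3]
grip_width: 0.0001
gripper_force: 0.0
```

```bash
python3 - <<'E'
from h import *
o=r.get_obs();print(o['tcp_pos'],o['contact_force'])
im,d,W=grab("top");Z=W[...,2]
m=(im.max(2)<70)&(Z>.17)&(Z<.24)&(abs(W[...,0]-.638)<.025)&(W[...,1]<.02)&(W[...,1]>-.09)
P=W[m];print(len(P),P.mean(0),P.min(0),P.max(0))
a=cv2.resize(im[110:230,180:340,::-1],(400,300))
im,d,W=grab("scene")
b=cv2.resize(im[120:260,170:350,::-1],(400,300))
cv2.imwrite("pics/s3.png",np.hstack([a,b]))
E
```

```text
[0.6447083  0.15678851 0.30696745] [ 0.04812203 -0.84415168 -0.27160193]
138 [ 0.63706734 -0.02129574  0.22163827] [ 0.62333659 -0.0308233   0.2005267 ] [ 0.65471837 -0.01056997  0.22917607]
```

View pics/s3.png

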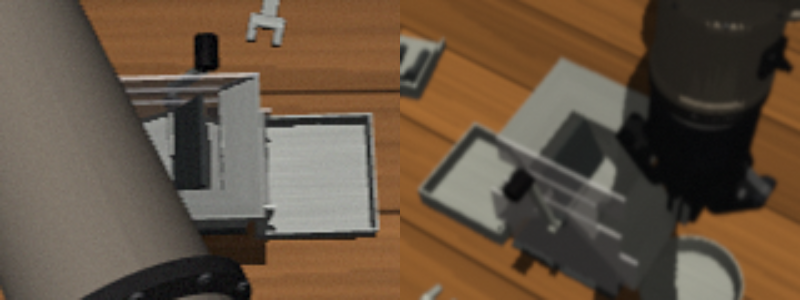

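The knob is at y = -0.021 (about 0.37 rad), short of the stop (about -0.039). The finger slid past it. I'll try again, centred on the knob and lower.

Request:
servo_tool:
  turn:
    - [0, 0, 0]
    - [0, 0, 0]
    - [0, 0, 0]
    - [0, 0, 0]
    - [0, 0, 0]
    - [0, 0, 0]
    - [0, 0, 0]
  slide:
    - [-0.1, -2, 0]
    - [-0.25, -3.8, 0]
    - [-0.25, -3.8, -1]
    - [-0.25, -3.8, -2.5]
    - [-0.25, -3.8, -3.6]
    - [-0.25, -3.8, -4]
    - [-0.25, -3.8, -4]
  hand: [0, 0, 0, 0, 0, 0, 0]

```text
clock: 6.68
tcp_pos: [0.6387, 0.0335, 0.1861]
orientation: [3.141, -0.004, -0.001]
contact_force: [0.3, 0.0, 0.6]
grip_width: 0.0002
gripper_force: 0.0
```

Request:
servo_tool:
  turn:
    - [0, 0, 0]
    - [0, 0, 0]
    - [0, 0, 0]
    - [0, 0, 0]
    - [0, 0, 0]
  slide:
    - [0, -0.3, 0]
    - [0, -0.6, 0]
    - [0, -0.9, 0]
    - [0, -1.2, 0]
    - [0, -1.2, 0]
  hand: [0, 0, 0, 0, 0]

```text
clock: 7.3
tcp_pos: [0.6389, -0.0026, 0.1864]
orientation: [3.141, -0.004, 0.0]
contact_force: [-0.2, -0.1, 1.2]
grip_width: -0.0004
gripper_force: 0.0
```

Request:
servo_tool:
  turn:
    - [0, 0, 0]
    - [0, 0, 0]
    - [0, 0, 0]
  slide:
    - [0, -0.2, 0]
    - [0, -0.4, 0]
    - [0, -0.4, 0]
  hand: [0, 0, 0]

```text
clock: 7.68
tcp_pos: [0.6389, -0.0142, 0.1863]
orientation: [3.141, -0.003, 0.0]
contact_force: [-0.3, 1.2, 0.4]
grip_width: -0.0
gripper_force: 0.0
```

Request:
servo_tool:
  turn:
    - [0, 0, 0]
    - [0, 0, 0]
    - [0, 0, 0]
  slide:
    - [0, -0.1, 0]
    - [0, -0.2, 0]
    - [0, -0.2, 0]
  hand: [0, 0, 0]

```text
clock: 8.05
tcp_pos: [0.6388, -0.0197, 0.1863]
orientation: [3.141, -0.003, 0.0]
contact_force: [0.2, 0.7, 0.0]
grip_width: -0.0001
gripper_force: 0.2
```

Next I'll check where the knob is relative to the finger.

```bash
python3 - <<'E'
from h import *
im,d,W=grab("scene")
cv2.imwrite("pics/s4.png",cv2.resize(im[150:230,190:300,::-1],(780,567),interpolation=cv2.INTER_CUBIC))
c=r.get_calibration("scene");f=192/np.tan(np.radians(c['fovy'])/2)
for p in (r.get_obs()['tcp_pos'],[.637,-.039,.204],[.637,-.021,.214]):
    q=np.array(c['R'])@p+c['t'];u=f*q[0]/q[2]+c['cx'];v=f*q[1]/q[2]+c['cy'];print((u-190)*7.09,(v-150)*7.09)
E
```

```text
253.485794431064 441.49097625810475
202.97443185349195 381.1062473951571
248.0256629083733 390.93472458920064
```

View pics/s4.png

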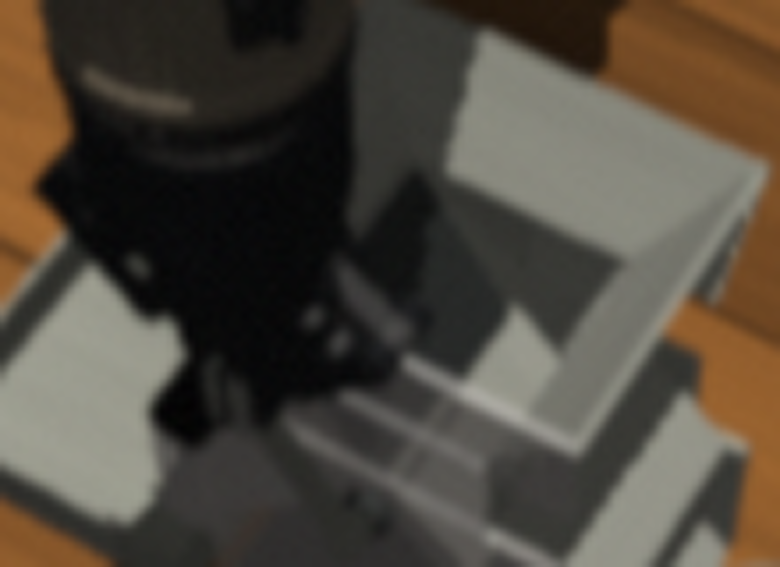

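The knob shows at about (190,400), left of the fingertips at (265,410), near the projected stop. I'll push a little further and watch the force.

Request:
servo_tool:
  turn:
    - [0, 0, 0]
    - [0, 0, 0]
    - [0, 0, 0]
  slide:
    - [0, -0.1, 0]
    - [0, -0.2, 0]
    - [0, -0.2, 0]
  hand: [0, 0, 0]

```text
clock: 8.48
tcp_pos: [0.6388, -0.0256, 0.1863]
orientation: [-3.142, 0.003, 0.0]
contact_force: [0.1, 1.3, 0.5]
grip_width: 0.0001
gripper_force: 0.5
```

Request:
servo_tool:
  turn:
    - [0, 0, 0]
    - [0, 0, 0]
    - [0, 0, 0]
  slide:
    - [0, -0.1, 0]
    - [0, -0.1, 0]
    - [0, -0.1, 0]
  hand: [0, 0, 0]

```text
clock: 8.85
tcp_pos: [0.6389, -0.0263, 0.1866]
orientation: [-3.139, -0.0, -0.001]
contact_force: [-0.5, 4.8, 1.2]
grip_width: -0.0003
gripper_force: 2.5
```

Request:
servo_tool:
  turn:
    - [0, 0, 0]
    - [0, 0, 0]
  slide:
    - [0, -0.1, 0]
    - [0, -0.1, 0]
  hand: [0, 0]

```text
clock: 9.1
tcp_pos: [0.6392, -0.0271, 0.187]
orientation: [-3.137, -0.003, -0.002]
contact_force: [-0.8, 9.6, 2.5]
grip_width: -0.0001
gripper_force: 4.4
```

Request:
servo_tool:
  turn:
    - [0, 0, 0]
    - [0, 0, 0]
    - [0, 0, 0]
    - [0, 0, 0]
    - [0, 0, 0]
    - [0, 0, 0]
    - [0, 0, 0]
    - [0, 0, 0]
  slide:
    - [0, 0.5, 0]
    - [0, 1.5, 0]
    - [0, 2.2, 0.5]
    - [0, 2.5, 2.2]
    - [0, 3.6, 3.6]
    - [-0.5, 5.4, 3.8]
    - [-1.3, 7, 3.8]
    - [-2.1, 8.6, 3.8]
  hand: [0, 0, 0, 0, 0, 0, 0.5, 1]

```text
clock: 10.1
tcp_pos: [0.5754, 0.2281, 0.3017]
orientation: [3.141, -0.003, 0.003]
contact_force: [-0.0, 0.8, 0.3]
grip_width: 0.0354
gripper_force: 0.0
```

```bash
python3 - <<'E'
from h import *
o=r.get_obs();print(o['tcp_pos'],o['orientation'],o['contact_force'])
im,d,W=grab("top");Z=W[...,2]
m=(im.max(2)<70)&(Z>.17)&(Z<.24)&(abs(W[...,0]-.638)<.025)&(W[...,1]<.02)&(W[...,1]>-.09)
P=W[m];print(len(P),P.mean(0),P.min(0),P.max(0))
E
```

```text
[0.57536425 0.22805384 0.3017145 ] [ 3.14141674e+00 -2.77599268e-03  2.94025528e-03] [-0.01862013  0.79207525  0.27228402]
130 [ 0.63837547 -0.03942017  0.21296365] [ 0.62402762 -0.04861107  0.20499603] [ 0.65538965 -0.0304338   0.21889767]
```

Request:
servo_tool:
  turn:
    - [0, 0, 0.2]
    - [0, 0, 0.5]
    - [0, 0, 0.5]
    - [0, 0, 0.5]
    - [0, 0, 0.5]
    - [0, 0, 0.5]
  slide:
    - [-1, 1.5, 0]
    - [-2, 3, -1]
    - [-2.65, 3.9, -2.4]
    - [-2.65, 3.9, -4.2]
    - [-2.65, 3.9, -5.3]
    - [-2.65, 3.9, -5.3]
  hand: [1, 1, 1, 1, 1, 1]

```text
clock: 10.9
tcp_pos: [0.4953, 0.3422, 0.1396]
orientation: [3.138, 0.066, -0.005]
contact_force: [-0.4, -0.9, -0.2]
grip_width: 0.0852
gripper_force: 0.0
```

Request:
servo_tool:
  turn:
    - [0, 0, 0]
    - [0, 0, 0]
    - [0, 0, 0]
    - [0, 0, 0]
    - [0, 0, 0]
  slide:
    - [0, 0, -1.2]
    - [0, 0, -2.4]
    - [0, 0, -3.1]
    - [0, 0, -3.3]
    - [0, 0, -3.3]
  hand: [1, 1, 1, 1, 1]
  squeeze: 100

```text
clock: 11.52
tcp_pos: [0.4974, 0.3443, 0.0439]
orientation: [-3.14, -0.066, -0.003]
contact_force: [0.7, -0.1, 0.4]
grip_width: 0.0852
gripper_force: 0.0
```

Request:
servo_tool:
  turn:
    - [0, 0, 0]
    - [0, 0, 0]
    - [0, 0, 0]
    - [0, 0, 0]
    - [0, 0, 0]
    - [0, 0, 0]
    - [0, 0, 0]
    - [0, 0, 0]
  slide:
    - [0, 0, 0]
    - [0, 0, 0]
    - [0, 0, 0]
    - [0, 0, 0]
    - [0, 0, 0]
    - [0, 0, 0]
    - [0, 0, 0]
    - [0, 0, 0]
  hand: [0.5, 0.3, 0.2, 0.1, 0, 0, 0, 0]
  squeeze: 100

```text
clock: 12.52
tcp_pos: [0.4966, 0.3436, 0.0426]
orientation: [-3.141, -0.066, -0.001]
contact_force: [-0.8, -1.5, 5.1]
grip_width: 0.0109
gripper_force: 98.3
```

Request:
servo_tool:
  turn:
    - [0, 0, 0]
    - [0, 0, 0]
    - [0, 0, 0]
    - [0, 0, 0]
    - [0, 0, 0]
    - [0, 0, 0]
    - [0, 0, 0]
    - [0, 0, 0]
  slide:
    - [0, 0, 0.2]
    - [0, 0, 0.6]
    - [0, 0, 1.2]
    - [0, 0, 2]
    - [0, 0, 2.8]
    - [0, 0, 3.4]
    - [0, 0, 3.8]
    - [0, 0, 3.8]
  hand: [0, 0, 0, 0, 0, 0, 0, 0]

```text
clock: 13.52
tcp_pos: [0.4967, 0.3439, 0.1572]
orientation: [-3.14, -0.066, -0.002]
contact_force: [-0.1, -0.1, -3.7]
grip_width: 0.0109
gripper_force: 98.2
```

```bash
python3 - <<'E'
from h import *
o=r.get_obs();print(o['tcp_pos'],o['grip_width'],o['contact_force'],o['moment'],o['joints'].round(2))
im,d,W=grab("scene")
cv2.imwrite("pics/s5.png",cv2.resize(im[150:310,320:500,::-1],(675,600)))
E
```

```text
[0.49669169 0.34392559 0.15720848] 0.01085278496265054 [-0.107743   -0.14960164 -3.74293109] [-0.01315959 -0.01194613  0.05833709] [-0.39  0.45 -0.42  1.76  0.21  0.98 -2.42]
```

View pics/s5.png

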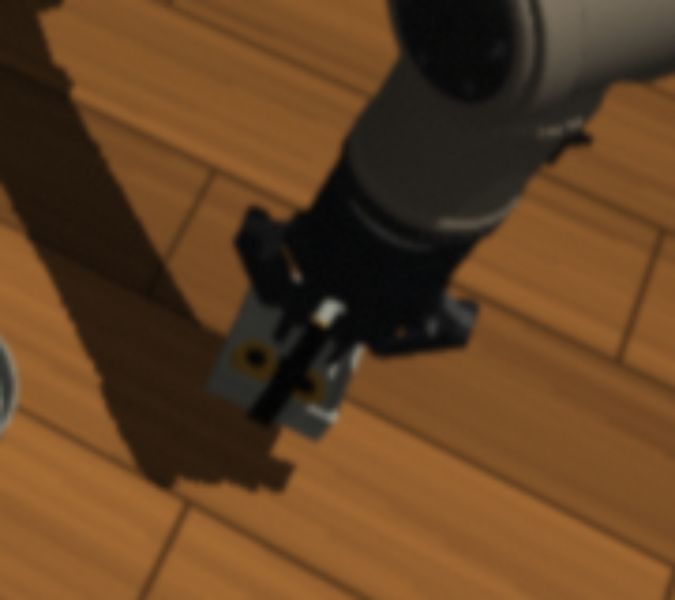

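Request:
servo_tool:
  turn:
    - [0, 0, 0]
    - [0, 0, 0]
    - [0, 0, -0.1]
    - [0, 0, -0.2]
    - [0, 0, -0.3]
    - [0, 0, -0.4]
    - [0, 0, -0.5]
    - [0, 0, -0.5]
  slide:
    - [0, 0, 0.6]
    - [0, 0, 1.6]
    - [0, -0.4, 2.8]
    - [0.2, -1.2, 3.9]
    - [0.6, -2.2, 4.9]
    - [1, -3.4, 5.7]
    - [1.4, -4.6, 6.2]
    - [1.8, -5.8, 6.2]
  hand: [0, 0, 0, 0, 0, 0, 0, 0]

```text
clock: 14.58
tcp_pos: [0.551, 0.169, 0.3445]
orientation: [-3.14, 0.002, -0.004]
contact_force: [-0.5, 1.0, -4.1]
grip_width: 0.0106
gripper_force: 98.3
```

Request:
servo_tool:
  turn:
    - [0, 0, 0]
    - [0, 0, 0]
    - [0, 0, 0]
    - [0, 0, 0]
    - [0, 0, 0]
    - [0, 0, 0]
    - [0, 0, 0]
    - [0, 0, 0]
  slide:
    - [0.4, -1.2, 0]
    - [0.7, -2.4, 0]
    - [1, -3.4, 0]
    - [1.2, -4.2, 0]
    - [1.3, -4.8, 0]
    - [1.4, -5.2, 0]
    - [1.4, -5.2, 0]
    - [1.4, -5.2, 0]
  hand: [0, 0, 0, 0, 0, 0, 0, 0]

```text
clock: 15.58
tcp_pos: [0.5921, 0.015, 0.3424]
orientation: [-3.141, -0.0, 0.0]
contact_force: [0.8, 0.3, -2.8]
grip_width: 0.0111
gripper_force: 98.3
```

```bash
python3 - <<'E'
from h import *
o=r.get_obs();print(o['tcp_pos'],o['orientation'],o['contact_force'],o['joints'].round(2),o['grip_width'])
im,d,W=grab("scene")
cv2.imwrite("pics/s6.png",cv2.resize(im[60:260,150:350,::-1],(600,600)))
E
```

```text
[0.59212875 0.01498019 0.34236884] [-3.14084115e+00 -4.36982219e-04  1.95819357e-04] [ 0.78633764  0.30985932 -2.76158659] [ 0.08  0.26 -0.27  1.57  0.07  1.32 -1.76] 0.011137599667862116
```

View pics/s6.png

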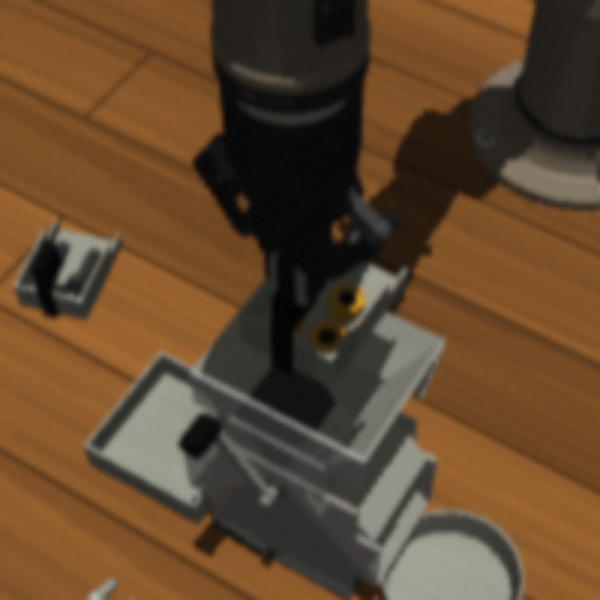

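The scoop sits level over the chute with two nuts visible at (347,300) and (325,335), and the knob is at its stop at (200,435). I'll tilt now.

Request:
servo_tool:
  turn:
    - [0, -1, 0]
    - [0, -2, 0]
    - [0, -3, 0]
    - [0, -4, 0]
    - [0, -5, 0]
    - [0, -6, 0]
    - [0, -7, 0]
    - [0, -7, 0]
  slide:
    - [0, -0.1, 0]
    - [0, -0.1, 0]
    - [0, -0.1, 0]
    - [0, -0.1, 0]
    - [0, -0.1, 0]
    - [0, -0.1, 0]
    - [0, -0.1, 0]
    - [0, -0.1, 0]
  hand: [0, 0, 0, 0, 0, 0, 0, 0]

```text
clock: 16.62
tcp_pos: [0.5904, 0.0114, 0.3414]
orientation: [-2.997, -0.0, -0.941]
contact_force: [0.1, 0.1, -1.6]
grip_width: 0.0107
gripper_force: 98.6
```

Request:
servo_tool:
  turn:
    - [0, -0.5, 0]
    - [0, -1, 0]
    - [0, -1.5, 0]
    - [0, -2, 0]
    - [0, -2.5, 0]
    - [0, -3, 0]
    - [0, -3.5, 0]
    - [0, -3.5, 0]
  slide:
    - [0, 0, 0]
    - [0, 0, 0]
    - [0, 0, 0]
    - [0, 0, 0]
    - [0, 0, 0]
    - [0, 0, 0]
    - [0, 0, 0]
    - [0, 0, 0]
  hand: [0, 0, 0, 0, 0, 0, 0, 0]

```text
clock: 17.62
tcp_pos: [0.5936, 0.0101, 0.3434]
orientation: [2.815, -0.004, 1.392]
contact_force: [-0.5, -0.5, -1.1]
grip_width: 0.0111
gripper_force: 98.6
```

```bash
python3 - <<'E'
from h import *
o=r.get_obs();print(o['tcp_pos'],o['orientation'],o['contact_force'],o['joints'].round(2),o['grip_width'])
ims=[grab(n)[0] for n in("scene","top")]
np.savez("p.npz",*ims)
cv2.imwrite("pics/s7.png",np.hstack([cv2.resize(ims[0][90:280,150:340,::-1],(400,400)),cv2.resize(ims[1][110:240,150:280,::-1],(400,400))]))
im=ims[0].astype(int);m=(im[...,0]-im[...,2]>90)&(im[...,1]>120)&(im[...,1]/(im[...,0]+1)>.68)
n,l,s,c=cv2.connectedComponentsWithStats(m.astype(np.uint8));print([(s[i,4],c[i].round()) for i in range(1,n) if s[i,4]>4])
E
```

```text
[0.5935592  0.01013584 0.343375  ] [ 2.81547596 -0.00401437  1.39151729] [-0.5033084  -0.48136598 -1.09459756] [-0.08 -0.14 -0.14  2.31  1.19  0.17 -2.91] 0.011131853092859006
[(np.int32(62), array([309., 263.])), (np.int32(16), array([300., 267.]))]
```

View pics/s7.png

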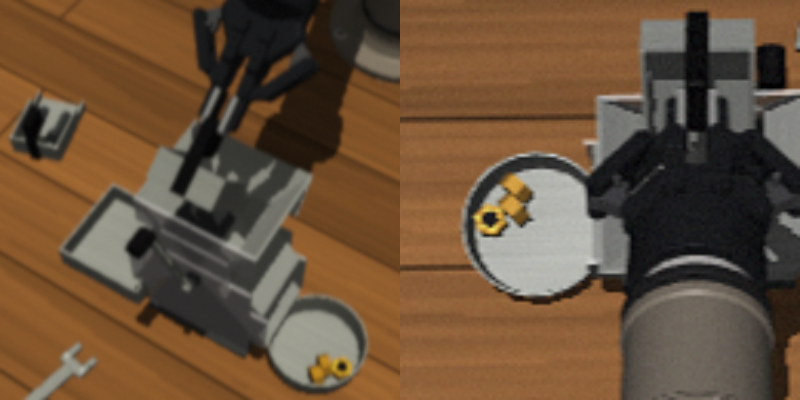

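All three nuts are in the pan (top crop around (505,200)), and the scoop looks empty. Joints 6 and 7 are near their limits, so I'll turn straight back to level.

Request:
servo_tool:
  turn:
    - [0, 0.5, 0]
    - [0, 1.5, 0]
    - [0, 2.5, 0]
    - [0, 4, 0]
    - [0, 5.5, 0]
    - [0, 7, 0]
    - [0, 8.5, 0]
    - [0, 9.5, 0]
  slide:
    - [0, 0, 0]
    - [0, 0, 0]
    - [0, 0, 0]
    - [0, 0, 0.2]
    - [0, 0, 0.2]
    - [0, 0, 0.2]
    - [0, 0, 0.2]
    - [0, 0, 0.2]
  hand: [0, 0, 0, 0, 0, 0, 0, 0]

```text
clock: 18.73
tcp_pos: [0.5938, 0.0133, 0.3494]
orientation: [-3.132, -0.006, -0.133]
contact_force: [-0.2, 0.7, -2.2]
grip_width: 0.0104
gripper_force: 98.5
```

Request:
servo_tool:
  turn:
    - [0, 0.6, 0]
    - [0, 1, 0]
    - [0, 1, 0]
    - [0, 1, 0]
  slide:
    - [0, 0, 0]
    - [0, 0, 0]
    - [0, 0, 0]
    - [0, 0, 0]
  hand: [0, 0, 0, 0]

```text
clock: 19.23
tcp_pos: [0.5926, 0.0114, 0.3486]
orientation: [-3.139, -0.001, -0.001]
contact_force: [0.0, -0.7, -1.3]
grip_width: 0.0108
gripper_force: 98.5
```

```bash
python3 - <<'E'
from h import *
o=r.get_obs();print(o['tcp_pos'],o['orientation'],o['contact_force'],o['joints'].round(2),o['grip_width'])
E
```

```text
[0.59261607 0.01141192 0.34858755] [-3.13899362e+00 -6.41523471e-04 -1.08392978e-03] [ 0.03076501 -0.71448573 -1.34797243] [-0.37  0.24  0.31  1.59 -0.08  1.32 -1.62] 0.010818910752755529
```

Request:
servo_tool:
  turn:
    - [0, 0, 0]
    - [0, 0, 0]
    - [0, 0, 0]
    - [0, 0, 0]
    - [0, 0, 0]
    - [0, 0, 0]
    - [0, 0, 0]
    - [0, 0, 0]
  slide:
    - [-0.2, 0.7, 0]
    - [-0.6, 2.2, 0]
    - [-1.1, 3.8, 0]
    - [-1.6, 5.4, 0]
    - [-2.1, 7, 0]
    - [-2.6, 8.8, 0]
    - [-3, 10.4, 0]
    - [-3.2, 11, 0]
  hand: [0, 0, 0, 0, 0, 0, 0, 0]

```text
clock: 20.23
tcp_pos: [0.4939, 0.3449, 0.3485]
orientation: [-3.139, -0.008, 0.002]
contact_force: [0.8, 0.0, -2.1]
grip_width: 0.0107
gripper_force: 98.5
```

Request:
servo_tool:
  turn:
    - [0, 0, 0]
    - [0, 0, 0]
    - [0, 0, 0]
    - [0, 0, 0]
    - [0, 0, 0]
    - [0, 0, 0]
    - [0, 0, 0]
    - [0, 0, 0]
  slide:
    - [0, 0, -0.8]
    - [0, 0, -2.2]
    - [0, 0, -4]
    - [0, 0, -5.8]
    - [0, 0, -7.4]
    - [0, 0, -8.6]
    - [0, 0, -9.2]
    - [0, 0, -9.2]
  hand: [0, 0, 0, 0, 0, 0, 0, 0]

```text
clock: 21.22
tcp_pos: [0.4962, 0.3401, 0.0719]
orientation: [3.141, -0.003, -0.002]
contact_force: [-0.3, -0.2, -1.7]
grip_width: 0.0107
gripper_force: 98.4
```

Request:
servo_tool:
  turn:
    - [0, 0, 0]
    - [0, 0, 0]
    - [0, 0, 0]
    - [0, 0, 0]
    - [0, 0, 0]
  slide:
    - [0, 0, -0.3]
    - [0, 0, -0.6]
    - [0, 0, -0.85]
    - [0, 0, -0.95]
    - [0, 0, -0.95]
  hand: [0, 0, 0, 0, 0]

```text
clock: 21.85
tcp_pos: [0.4962, 0.3405, 0.0436]
orientation: [3.141, -0.002, -0.0]
contact_force: [-0.2, -0.2, -2.1]
grip_width: 0.0109
gripper_force: 98.5
```

Request:
servo_tool:
  turn:
    - [0, 0, 0]
    - [0, 0, 0]
    - [0, 0, 0]
  slide:
    - [0, 0, -0.05]
    - [0, 0, -0.1]
    - [0, 0, -0.1]
  hand: [0, 0, 0]

```text
clock: 22.22
tcp_pos: [0.4969, 0.3406, 0.0425]
orientation: [-3.141, 0.003, -0.001]
contact_force: [-3.0, -3.1, 10.4]
grip_width: 0.0109
gripper_force: 100.2
```

On the bench, so I'll release slowly and rise.

Request:
servo_tool:
  turn:
    - [0, 0, 0]
    - [0, 0, 0]
    - [0, 0, 0]
    - [0, 0, 0]
    - [0, 0, 0]
    - [0, 0, 0]
    - [0, 0, 0]
    - [0, 0, 0]
  slide:
    - [0, 0, 0.05]
    - [0, 0, 0.05]
    - [0, 0, 0.05]
    - [0, 0, 0.05]
    - [0, 0, 0.05]
    - [0, 0, 0.05]
    - [0, 0, 0.05]
    - [0, 0, 0.05]
  hand: [0, 0.2, 0.4, 0.6, 0.8, 0.9, 0.9, 0.9]

```text
clock: 23.22
tcp_pos: [0.4963, 0.3406, 0.0423]
orientation: [3.142, -0.002, 0.0]
contact_force: [0.1, 0.4, -0.4]
grip_width: 0.0771
gripper_force: 0.0
```

Request:
servo_tool:
  turn:
    - [0, 0, 0]
    - [0, 0, 0]
    - [0, 0, 0]
    - [0, 0, 0]
    - [0, 0, 0]
    - [0, 0, 0]
    - [0, 0, 0]
    - [0, 0, 0]
  slide:
    - [0, 0, 0.5]
    - [0, 0, 1.5]
    - [0, 0, 2.7]
    - [0, 0, 4]
    - [-0.5, 1.5, 5.5]
    - [-1, 3, 6]
    - [-1.5, 4, 6]
    - [-1.5, 4, 6]
  hand: [0.9, 0.9, 0.9, 0.9, 0.9, 0.9, 0.9, 0.9]

```text
clock: 24.22
tcp_pos: [0.4487, 0.4642, 0.2235]
orientation: [-3.139, -0.007, 0.001]
contact_force: [-0.0, -0.4, -1.0]
grip_width: 0.077
gripper_force: 0.0
```

```bash
python3 - <<'E'
from h import *
o=r.get_obs();print(o['tcp_pos'],o['contact_force'],o['grip_width'])
a=grab("scene")[0];b,d,W=grab("top");Z=W[...,2]
m=(im:=b.max(2)<70)&(Z>.17)&(Z<.24)&(abs(W[...,0]-.638)<.025)&(W[...,1]<.02)&(W[...,1]>-.09)
print('knob',W[m].mean(0))
cv2.imwrite("pics/s8.png",np.hstack([cv2.resize(a[120:300,150:420,::-1],(400,267)),cv2.resize(b[110:290,80:350,::-1],(400,267))]))
E
```

```text
[0.44866642 0.46419753 0.22347538] [-0.00775529 -0.41626384 -0.98702484] 0.07697739506366325
knob [ 0.63840111 -0.03942574  0.21287847]
```

View pics/s8.png

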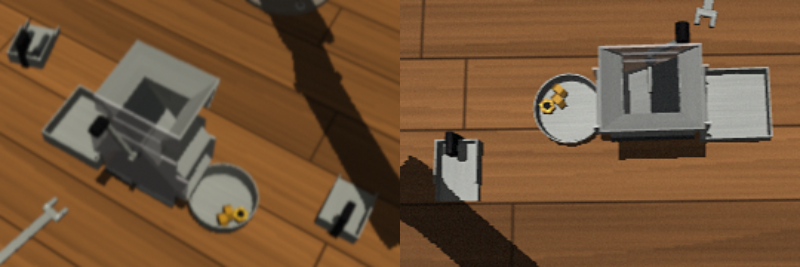

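The empty scoop is level on the bench, the three nuts are in the pan, the knob is at its stop and the bolt scoop is untouched.

```bash
python3 -c "
from bench import r
print(r.hand_in())"
```

```text
the job is handed in; nothing more can be done
None
```

The job is handed in: the lever is at its stop over the square tray, all three nuts are in the round pan, the empty scoop is released level on the bench, and the bolt scoop was left alone; the first push on the lever stopped short, so I pushed it again before pouring.

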